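Set and lock the tape feeder's tension wheel

ROBOT

A 7-joint arm with a two-finger parallel gripper is mounted at the origin on the work surface. World frame = base frame: x ahead of the robot, y to its left, z up, the work surface at z = 0. Lengths are in m, angles in rad, forces in N, time in s.
With the tool pointing down it reaches from about 0.4 to 0.85 m from the base axis. Payload 10.4 kg.
Tool frame: the origin (TCP) lies midway between the tips of the shut fingers; the grasp point (between the pads) lies 19 mm behind it; z points along the fingers, y is the line along which they close (so a half turn about z gives the same grasp; the last joint's range is limited). The gripper opens to 85 mm and grips with 20 to 120 N. Pads are 22 mm wide; open, the fingers measure 114 mm over their backs; the gripper's body (76 mm by 85 mm) begins 54 mm behind the grasp point. The pads swing forward as they close: fully open they stand 13 mm farther back than shut.
Start: joints at [-1.184, 0.332, -0.065, 1.46, 0.022, 1.35, -0.088], TCP at [0.249, 0.573, 0.231] pointing down, gripper open.
Joint ranges: [-2.6, 2.6], [-0.5, 2.12], [-1.47, 1.34], [0.16, 2.42], [-1.27, 4.41], [0.06, 2.06], [-2.6, 2.6]. Speed limits (rad/s): [2.22, 2.22, 2.79, 2.79, 3.14, 3.14, 3.14].

INTERFACE

Orientations are given as a unit quaternion [x, y, z, w].
In Python, from workcell import monitor, eyes, manip gives the robot as it stands.
- The arm moves only by the tool send_rows, never from a script. Its arguments are lists of equal length, an entry for each row: "offset": the shift along the tool's x, y, z in mm, a list of three; "roll": the turn about the tool's z in rad. In form: {"offset": [[tx, ty, tz], ...], "roll": [roll, ...]}. A call has exactly 5 rows; each row is the pose to reach, as a shift and turn from the pose commanded when the call began, along the tool's axes at that moment; what a row does not reach only later rows make up. A row lasts 1/12 s, in which the tool goes at most 41.7 mm and 7.16 degrees, less where a joint would pass 70% of its speed; a pose out of reach is approached as far as the arm can. A call with a gripper value outside its range is refused whole. "jaw" is the opening, from 0 (shut) to 1 (fully open), set as the call begins (left out, the last holds). The fingers move at their own pace and stop on an object; "newtons" is the grip in N (left out, the last holds). Time passes only in rows, so rows that repeat a pose let the fingers close, or fill a call up. It gives the time, the measured TCP pose, the force and the opening at its end, in the units of the state.
- monitor.get_obs(): the state, without advancing time (a new reading comes with each control period).
- eyes.camera(name): name is "scene" or "top" or "wrist"; returns (picture, depth): 384x512x3 uint8, blue, green, red; 384x512 float32, m along the optical axis (not along the pixel's ray), 0 where there is no reading.
- eyes.camera_params(name): a dict with "fovy" (degrees; the focal length in pixels is half the picture's height over the tangent of half this angle, whatever the lens; pixels are square), "cx", "cy" (the principal point, pixels), "k1" (the pictures are not rectified: a ray, as slopes to the right and down, at radius r is drawn at 1 + k1 r^2 times it, then the intrinsics apply), "R" (3x3) and "t" (3): a world point X has camera coordinates R X + t. Camera axes: x right, y down, z forward; pixel columns grow to the right and rows downward; lengths in m; the calibration is good to about 2 mm. A picture is of the moment at which its call begins: read the wrist's pose just before it. camera_params takes no time and is no camera call; for the wrist camera it gives the pose at the moment of the call.
- manip.hand_in(): hands the job in, once; it reports no verdict.
The state is a dict: "clock": time; "joint_pos": joint angles; "joint_velocities": joint speeds; "tau": joint torques, N m; "position": TCP position; "ee_rot": TCP orientation; "ft_force": force on the tool from outside, world axes, zero at the start; "torque": the same for the moment, N m; "grip_width": opening from 0.0 (shut) to 1.0 (fully open).
Only numpy, scipy, OpenCV 4.12 (cv2) and the standard library are available. Lean on these libraries where they do the work, as an engineer would, in place of code of your own. Each camera call takes 0.05 s, during which the arm holds its last target. There are 200 camera calls.

TASK

Set and lock the tension on the tape feeder. Pushing on a spoke with a fingertip, turn the three-spoke handwheel, either way round, until its red knob stands right in line with the yellow marker, and only then push the lock lever with the blue ball all the way round against its steel stop pin. Leave the yellow marker and the loose things on and around the feeder where they are, and finish with the wheel still on the marker.

Things in the scene. Friction and masses are not known exactly. Their poses are not given: they have to be found in the camera images.
- feeder: Fixed aluminium tape feeder plate lying flat on the table, 280 (x) x 660 (y) mm, top 12 mm above the table; origin on the table under the wheel axis, x away from the robot when not turned, z up. Carries a card spool of yellow tape, 206 mm across, top 62 mm, centred 235 mm to +y. Below the spokes are a brake drum (72 mm across, top 30 mm) and the marker's arm (top 38 mm)
- wheel_hub (a point): On the handwheel's vertical axis, 53 mm above the table, mid-height of the spokes. Black hub 40 mm across. Three bare spokes 120 degrees apart run straight out: 10 mm wide, 46 to 60 mm above the table, free to 94 mm from the axis; each ends in an upright round knob 20 mm across, 42 to 68 mm above the table, centred 105 mm from the axis. One knob is red, two are black
- red_knob (a point): Centre of the red knob on the handwheel, 105 mm from the wheel axis, 53 mm above the table; its x axis points along the red spoke, outwards
- wheel (a joint): Turn of the handwheel, rad, counter-clockwise seen from above, 0 when the red spoke points along the feeder's +x; turns freely either way many times round. Its friction holds it where it is left (about 0.22 N m: some 3.5 N at 65 mm from the axis)
- marker_point (a point): Where the red knob's centre has to come: in the air just inwards of the yellow marker, 105 mm from the wheel axis, 53 mm above the table. The marker is a yellow block (30 x 24 mm) on a flat dark arm that turns stiffly about the wheel's axis beneath the spokes; the block lies 116 to 146 mm from the axis, 32 to 42 mm above the table. It must stay as set
- lever_pivot (a point): Point on the vertical pivot axis of the lock lever, 53 mm above the table. The pivot lies 20 mm to -x and 170 mm to -y of the wheel axis in the feeder's frame; the round boss there is 32 mm across (bearing below 40 mm across), top 66 mm above the table
- lever_ball (a point): Centre of the blue ball (26 mm across) at the end of the lock lever, 100 mm from the pivot, 53 mm above the table. The lever is a straight dark steel bar from pivot to ball, 12 mm wide, 46 to 60 mm above the table; the plate 34 mm below it is clear
- lever_stop (a point): Axis of the steel stop pin, 8 mm thick, at 53 mm above the table (top of the pin 62 mm), 51 mm from the lever's pivot. The lever is locked when its side lies against this pin
- lever (a joint): Swing of the lock lever, rad, counter-clockwise seen from above: 0 is fully open, 1.5 is locked against the stop pin. Friction holds it where it is left (0.15 N m: about 2 N at 75 mm)
- roller: Loose white guide roller standing on the feeder plate, 26 mm across, 34 mm tall; origin at its underside. To be left alone
- thumbknob: Loose black thumb knob standing on the feeder plate, 32 mm across, 36 mm tall; origin at its underside. To be left alone
- bushing: Loose brass bushing standing on the feeder plate, 28 mm across, 20 mm tall; origin at its underside. To be left alone
- bin: Empty yellow parts bin on the table, 160 x 110 x 70 mm; origin at its underside. To be left alone
- driver: Blue-handled screwdriver, about 200 mm long, lying on the table. To be left alone

How it is judged:
On the way, in this order (a step that is already met when the one before it is completed fails the run):
1. with the lock lever still open, the red knob of the wheel stands in line with the yellow marker (horizontal distance between red_knob and marker_point below 0.012 m and value of joint lever below 0.7 rad), for 0.3 s.
2. the lock lever lies against its stop pin, the wheel still on the marker (horizontal distance between red_knob and marker_point below 0.012 m and value of joint lever above 1.4 rad), for 0.2 s.
At the end, for the whole second after the job is handed in: The red knob's centre is within 12 mm (horizontally) of the point in line with the yellow marker, the wheel is still, the lock lever is within 0.1 rad of its stop pin, the marker is within 8 mm and every listed loose thing within 15 mm of where it began (all of step 2 and velocity of joint wheel between -0.05 and 0.05 rad/s and distance of marker_point from where it was at the start of the episode below 0.008 m and distance of each of roller, thumbknob, bushing, bin, driver from where it was at the start of the episode below 0.015 m); the robot touches nothing.
It fails at once if the yellow marker is moved from its setting (over 8 mm) (distance of marker_point from where it was at the start of the episode above 0.008 m).
It fails at once if a loose thing is lifted, carried or pushed away (over 15 mm) (distance of any of roller, thumbknob, bushing, bin, driver from where it was at the start of the episode above 0.015 m).
It also fails if it takes over 58 s, if anything falls off the work surface, if the arm or the gripper's body presses on something with over 40 N, if the wrist force passes 120 N, or if a joint passes its speed limit or range.

## Working session

There is one attempt and no reset: what is moved stays moved. The work goes in short steps, Python scripts to look and compute and a tool call to move; the robot and the scene stay as the last step left them, time stands still between calls to the robot, and variables do not carry over. Pictures are saved under pics/ and viewed, on a budget of 10 in all, crops included, one or two more only if the job needs it, and the job is handed in when it is done.

Besides the shell and the picture viewer there is one more tool, called after "Emit:" in YAML: its name, and indented under it one key for each argument. send_rows: Moves the arm, as the interface text tells. Its arguments: {"type":"object","properties":{"offset":{"type":"array"},"roll":{"type":"array"},"jaw":{"type":"number"},"newtons":{"type":"number"}},"required":["offset","roll"]}

```bash
mkdir -p pics; ls
python3 - <<'E'
from workcell import monitor, eyes
import cv2
o=monitor.get_obs(); print(o)
for n in("top","scene"):
    p,d=eyes.camera(n); cv2.imwrite(f"pics/{n}0.png",p)
    import numpy as np; np.savez(f"pics/{n}0.npz",p=p,d=d,**{k:np.array(v) for k,v in eyes.camera_params(n).items()})
    print(n,eyes.camera_params(n))
E
```

```text
pics
{'clock': 0.0, 'joint_pos': array([-1.18361418,  0.33286272, -0.06466912,  1.46095449,  0.02155398,
        1.34988521, -0.0884498 ]), 'joint_velocities': array([-4.59182450e-04, -6.58467066e-05, -5.18765423e-04,  6.43657369e-04,
       -1.69521084e-04, -1.38933662e-03,  4.02723159e-05]), 'tau': array([ 1.11678560e-04, -6.25438571e+01,  4.85648692e-02, -3.91617930e+01,
        1.61250302e-02,  9.37184610e-03, -7.03717592e-05]), 'position': array([0.24886346, 0.57290528, 0.23051526]), 'ee_rot': array([ 2.03444714e-01,  9.79086179e-01, -6.96590941e-04, -1.28825486e-04]), 'ft_force': array([-0.73670169, -0.04879823, -0.11029298]), 'torque': array([ 0.00505585, -0.02433337, -0.01283645]), 'grip_width': 1.0005643534167585}
top {'fovy': 49.80853258366345, 'cx': 256.65321955302437, 'cy': 197.96083388220976, 'k1': -0.1201439183260234, 'R': array([[-0.06351659, -0.99797239, -0.00409241],
       [-0.97148934,  0.06276858, -0.2286232 ],
       [ 0.22841652, -0.01054563, -0.97350639]]), 't': array([-0.11432447,  0.55719851,  0.90650716])}
scene {'fovy': 49.896361100586645, 'cx': 262.37533228085186, 'cy': 194.59153783801082, 'k1': -0.03455924042455158, 'R': array([[-0.71942872,  0.69452975, -0.00712316],
       [ 0.43643557,  0.44405623, -0.78252032],
       [-0.54032056, -0.56607639, -0.6225843 ]]), 't': array([ 0.47971439, -0.11931962,  1.1873127 ])}
```

View pics/top0.png

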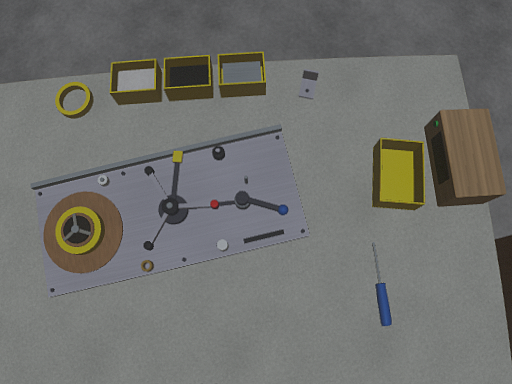

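View pics/scene0.png

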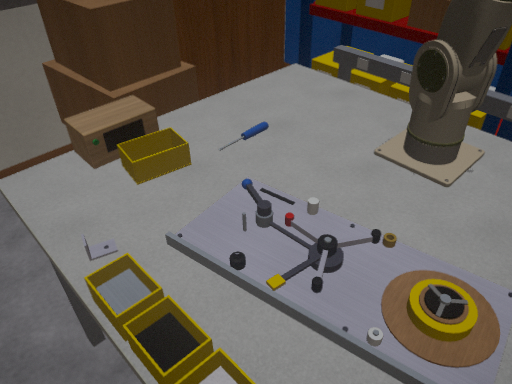

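The top view shows the hub near (172,208), red knob (214,204), marker (178,157), lever pivot (242,199), ball (283,210), pin (246,180), thumbknob (218,152), roller (222,244) and bushing (147,266). The scene view agrees. The red knob needs about +85° counter-clockwise, and so does the lever.

```bash
cat > h.py <<'E'
import numpy as np, cv2
from scipy.spatial.transform import Rotation as Ro
def ray(c,u,v):
    f=192/np.tan(np.radians(float(c["fovy"])/2))
    K=np.array([[f,0,float(c["cx"])],[0,f,float(c["cy"])],[0,0,1]])
    q=cv2.undistortPoints(np.array([[[u,v]]],float),K,np.array([float(c["k1"]),0,0,0]))[0,0]
    R=np.array(c["R"]);return -R.T@np.array(c["t"]), R.T@np.array([*q,1])
def plane(c,u,v,z):
    o,d=ray(c,u,v); return o+d*(z-o[2])/d[2]
def blob(p,lo,hi,box=None,n=1):
    m=cv2.inRange(cv2.cvtColor(p,cv2.COLOR_BGR2HSV),lo,hi)
    if box: k=np.zeros_like(m);x0,y0,x1,y1=box;k[y0:y1,x0:x1]=255;m&=k
    _,_,s,ce=cv2.connectedComponentsWithStats(m)
    i=1+np.argmax(s[1:,4]); return ce[i],s[i]
RED=((0,120,60),(8,255,255)); YEL=((22,120,80),(34,255,255)); BLU=((105,120,40),(125,255,255))
def cross(a,b): # two rays -> midpoint, gap
    (o1,d1),(o2,d2)=a,b
    s=np.linalg.lstsq(np.c_[d1,-d2],o2-o1,rcond=None)[0]
    p,q=o1+d1*s[0],o2+d2*s[1]; return (p+q)/2,np.linalg.norm(p-q)
E
python3 - <<'E'
from h import *
t=np.load("pics/top0.npz");s=np.load("pics/scene0.npz");np.set_printoptions(precision=4,suppress=True)
for n,c,bt,bs,z in(("red",RED,(190,190,232,220),(275,205,305,230),.053),("yel",YEL,(165,145,190,170),(262,270,292,295),.042),("ball",BLU,(270,195,300,225),(235,172,256,195),.053)):
    a,_=blob(t["p"],*c,bt);b,_=blob(s["p"],*c,bs)
    print(n,a,b,plane(t,*a,z),plane(s,*b,z),*cross(ray(t,*a),ray(s,*b)))
hub=plane(t,172,207,.06)
# feeder yaw from wheel hub -> spool centre etc: rough points
for n,u,v,z in(("hub top",172,206,.06),("spool",78,230,.062),("boss",242,198,.066),("pin",246,178,.062),("thumb",218,151,.048),("roller",222,243,.046),("bush",147,265,.03),("k1",150,170,.068),("k2",148,245,.068)):print(n,plane(t,u,v,z))
for n,u,v,z in(("boss",264,207,.066),("k1",317,280,.068),("k2",376,234,.068),("pin",244,213,.062)):print("s",n,plane(s,u,v,z))
def crop(d,x0,y0,x1,y1,f):return cv2.resize(d["p"][y0:y1,x0:x1],None,fx=f,fy=f,interpolation=cv2.INTER_CUBIC)
cv2.imwrite("pics/crop1.png",crop(t,130,140,310,280,4.3))
E
```

```text
red [213.8286 203.4571] [288.7692 215.3462] [ 0.5446 -0.0476  0.053 ] [ 0.5307 -0.0575  0.053 ] [ 0.5415 -0.0485  0.0654] 0.0008034749020018363
yel [177.2353 155.9118] [275.5795 281.3693] [0.6735 0.0396 0.042 ] [0.6752 0.0447 0.042 ] [0.6739 0.0414 0.0383] 0.002918220691684207
ball [282.6849 209.3014] [245.9074 182.4074] [ 0.52   -0.2095  0.053 ] [ 0.5168 -0.212   0.053 ] [ 0.5193 -0.2092  0.0559] 0.00017059492782954913
hub top [0.5432 0.051  0.06  ]
spool [0.4987 0.2781 0.062 ]
boss [ 0.5505 -0.1154  0.066 ]
pin [ 0.5996 -0.1276  0.062 ]
thumb [ 0.6772 -0.0625  0.048 ]
roller [ 0.4503 -0.0622  0.046 ]
bush [0.4105 0.12   0.03  ]
k1 [0.6332 0.1013 0.068 ]
k2 [0.453 0.107 0.068]
s boss [ 0.5603 -0.1045  0.066 ]
s k1 [0.6354 0.1095 0.068 ]
s k2 [0.4594 0.1162 0.068 ]
s pin [ 0.6019 -0.1239  0.062 ]
```

View pics/crop1.png

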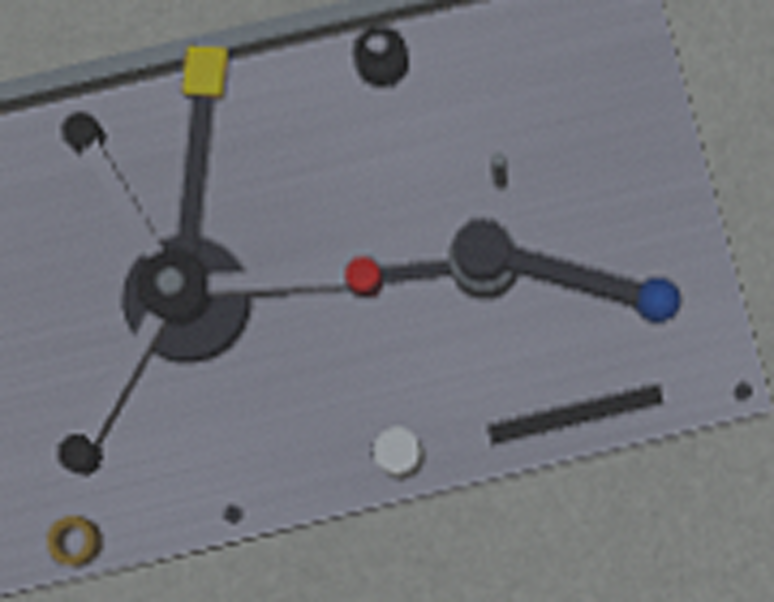

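```bash
cat >> h.py <<'E'
def rows(pts,cur=None):
    """pts: [x,y,z (mm), yaw of tool y (deg)]; prints rows from the measured (or given) pose"""
    if cur is None:
        from workcell import monitor
        o=monitor.get_obs(); R=Ro.from_quat(o["ee_rot"]).as_matrix(); cur=[*o["position"]*1000,np.degrees(np.arctan2(R[1,1],R[0,1]))]
    print("cur",np.round(cur,1)); a=np.radians(cur[3]); c,s=np.cos(a),np.sin(a)
    for p in pts:
        d=np.array(p[:3])-cur[:3]; w=(p[3]-cur[3]+180)%360-180
        print([round(float(v),1) for v in (-s*d[0]+c*d[1],c*d[0]+s*d[1],-d[2])],round(float(-np.radians(w)),3))
E
python3 -c "
from h import *
rows([[502,-12,200,0],[502,-12,48,0]])"
```

```text
cur [248.9 573.  230.6  66.5]
[-465.2, -435.7, 30.6] 1.161
[-465.2, -435.7, 182.6] 1.161
```

Emit:
send_rows:
  offset:
    - [-28,-26,2]
    - [-56,-52,4]
    - [-84,-78,6]
    - [-112,-104,8]
    - [-140,-130,10]
  roll: [0.08,0.16,0.24,0.32,0.4]
  jaw: 0

```text
clock: 0.52
position: [0.3259, 0.3963, 0.2208]
ee_rot: [0.396, 0.918, -0.0, -0.0]
ft_force: [1.2, 0.8, 0.2]
grip_width: 0.298
```

```bash
python3 -c "
from h import *
rows([[502,-12,200,0]])"
```

```text
cur [325.9 396.3 220.8  43.4]
[-417.7, -152.4, 20.8] 0.757
```

Emit:
send_rows:
  offset:
    - [-38,-14,2]
    - [-76,-28,4]
    - [-114,-42,6]
    - [-152,-56,8]
    - [-190,-70,10]
  roll: [0.075,0.15,0.225,0.3,0.375]

```text
clock: 0.93
position: [0.4061, 0.2104, 0.2111]
ee_rot: [0.56, 0.829, 0.0, -0.0]
ft_force: [1.0, 0.4, 0.4]
grip_width: -0.0
```

```bash
python3 -c "
from h import *
rows([[502,-12,190,0]])"
```

```text
cur [406.1 210.4 211.1  21.9]
[-242.1, 6.0, 21.1] 0.382
```

Emit:
send_rows:
  offset:
    - [-40,1,4]
    - [-80,2,8]
    - [-120,3,12]
    - [-160,4,16]
    - [-200,5,20]
  roll: [0.076,0.152,0.228,0.304,0.38]

```text
clock: 1.35
position: [0.4861, 0.027, 0.1912]
ee_rot: [0.706, 0.708, 0.0, -0.0]
ft_force: [1.1, 1.3, 0.0]
grip_width: -0.001
```

```bash
python3 -c "
from h import *
rows([[502,-12,190,0],[502,-12,48,0]])"
```

```text
cur [4.861e+02 2.700e+01 1.912e+02 1.000e-01]
[-39.1, 15.8, 1.2] 0.002
[-39.1, 15.8, 143.2] 0.002
```

Emit:
send_rows:
  offset:
    - [-32,12,10]
    - [-39,16,40]
    - [-39,16,78]
    - [-39,16,115]
    - [-39,16,143]
  roll: [0,0,0,0,0]

```text
clock: 1.77
position: [0.5008, -0.0104, 0.0455]
ee_rot: [0.705, 0.709, -0.001, -0.001]
ft_force: [0.3, 1.2, 0.5]
grip_width: 0.001
```

Run:
```python
from h import *
from workcell import eyes
p,_=eyes.camera("top"); cv2.imwrite("pics/top1.png",cv2.resize(p[130:290,120:310],None,fx=4,fy=4,interpolation=cv2.INTER_CUBIC))
hub=np.array([542.4,53])
def arc(phi,gap,r=65): # spoke angle phi deg, tool centre behind spoke by gap
    a=np.radians(phi); return [*(hub+r*np.array([np.cos(a),np.sin(a)])+gap*np.array([np.sin(a),-np.cos(a)])),48,phi+90]
rows([arc(ph,20) for ph in (-95,-88,-80,-72,-64,-56)])
```

```text
cur [ 4.979e+02 -1.020e+01  4.130e+01  4.000e-01]
[0.1, 18.9, -6.7] 0.093
[-2.6, 26.7, -6.7] -0.029
[-4.5, 36.0, -6.7] -0.168
[-5.1, 45.5, -6.7] -0.308
[-4.3, 55.0, -6.7] -0.448
[-2.2, 64.2, -6.7] -0.587
```

View pics/top1.png

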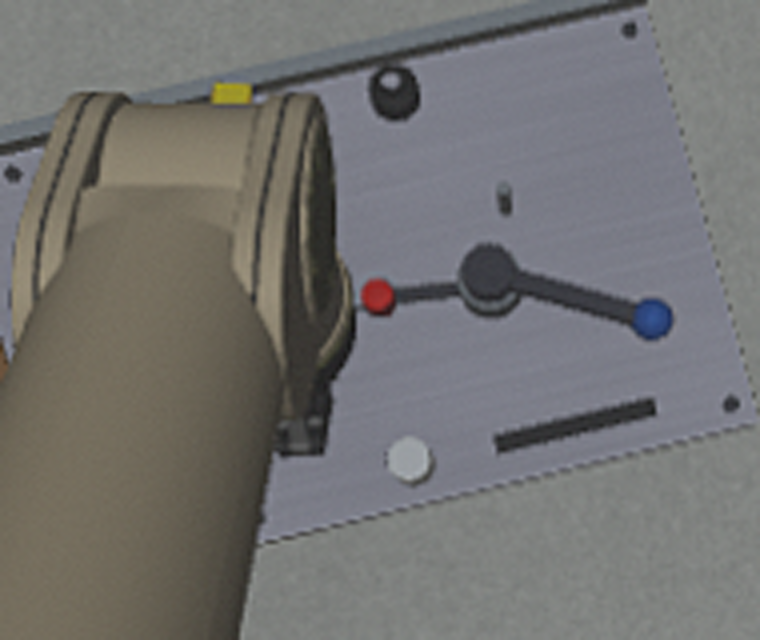

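```bash
cat >> h.py <<'E'
def arc(phi,gap,r=65,hub=(542.4,53),z=48):
    a=np.radians(phi); return [*(np.array(hub)+r*np.array([np.cos(a),np.sin(a)])+gap*np.array([np.sin(a),-np.cos(a)])),z,phi+90]
E
python3 - <<'E'
from h import *
rows([arc(p,20) for p in (-98,-93,-89,-84,-79)],[502,-12,48,0])
rows([])
E
```

```text
cur [502 -12  48   0]
[3.4, 11.5, -0.0] 0.14
[1.1, 17.0, -0.0] 0.052
[-0.3, 21.5, -0.0] -0.017
[-1.7, 27.3, -0.0] -0.105
[-2.6, 33.2, -0.0] -0.192
cur [ 4.979e+02 -1.020e+01  4.130e+01  4.000e-01]
```

Emit:
send_rows:
  offset:
    - [2,8,0]
    - [2,13,0]
    - [0,20,0]
    - [-2,27,0]
    - [-3,33,0]
  roll: [0.0,0.0,0.0,-0.1,-0.19]

```text
clock: 2.23
position: [0.5367, -0.0119, 0.0503]
ee_rot: [0.632, 0.775, 0.001, 0.0]
ft_force: [-4.9, 2.9, 3.1]
grip_width: -0.001
```

Run:
```python
from h import *
rows([])
from workcell import monitor,eyes
p,_=eyes.camera("top"); a,s=blob(p,*RED,(160,140,240,230)); print(a,s[4]); c=eyes.camera_params("top"); print(plane(c,*a,.064)); rows([])
print(arc(-79,20)); rows([arc(p,20) for p in (-74,-69,-64,-59,-54)],arc(-79,20))
```

```text
cur [536.7 -11.9  50.3  11.5]
[212.72727273 195.40909091] 44
[ 0.56164979 -0.04686629  0.064     ]
cur [537.7 -12.2  50.4  11.9]
[np.float64(535.170041030522), np.float64(-14.621946831629057), 48, 11]
cur [535.2 -14.6  48.   11. ]
[-1.5, 5.7, -0.0] -0.087
[-2.5, 11.6, -0.0] -0.175
[-3.0, 17.5, -0.0] -0.262
[-2.9, 23.4, -0.0] -0.349
[-2.4, 29.3, -0.0] -0.436
```

Emit:
send_rows:
  offset:
    - [-1.5,5.7,0]
    - [-2.5,11.6,1]
    - [-3,17.5,1]
    - [-3,23.4,1]
    - [-2.5,29.3,1]
  roll: [-0.09,-0.175,-0.26,-0.35,-0.44]

```text
clock: 2.7
position: [0.5657, -0.0096, 0.0493]
ee_rot: [0.45, 0.893, 0.001, 0.001]
ft_force: [-5.0, 0.1, 5.5]
grip_width: -0.001
```

Emit:
send_rows:
  offset:
    - [-1.5,5.7,0]
    - [-2.5,11.6,0]
    - [-3,17.5,0]
    - [-3,23.4,0]
    - [-2.5,29.3,0]
  roll: [-0.09,-0.175,-0.26,-0.35,-0.44]

```text
clock: 3.12
position: [0.5908, 0.0051, 0.0494]
ee_rot: [0.244, 0.97, 0.0, 0.001]
ft_force: [-2.9, -3.2, 2.5]
grip_width: -0.004
```

```bash
cat > st.py <<'E'
from h import *
from workcell import monitor,eyes
rows([])
t0=np.load("pics/top0.npz")
for n in("top","scene"):
    p,_=eyes.camera(n); c=eyes.camera_params(n); cv2.imwrite(f"pics/{n}_last.png",p)
    b=(150,130,240,230) if n=="top" else (230,190,330,300)
    try:
        a,s=blob(p,*RED,b); X=plane(c,*a,.064 if n=="top" else .06)*1000; print(n,a,s[4],X,"angle",np.degrees(np.arctan2(X[1]-53,X[0]-542.4)))
    except Exception as e: print(n,e)
rows([]); print(arc(-29,20))
E
python3 st.py
```

```text
cur [590.8   5.1  49.4  61.7]
top attempt to get argmax of an empty sequence
scene [275.94594595 249.54054054] 37 [ 6.28764721e+02 -3.88878560e-01  6.00000000e+01] angle -31.723496574793778
cur [591.3   6.   49.2  61.7]
[np.float64(589.554088559134), np.float64(3.9949805412001744), 48, 61]
```

```bash
sed -i 's/else .06)/else .065)/' st.py
python3 - <<'E'
from h import *
rows([arc(p,20) for p in (-24,-20,-16,-13,-11)],arc(-29,20))
rows([arc(p,20) for p in (-10,-9,-8,-7,-6,-5,-4)],arc(-11,20))
E
```

```text
cur [589.6   4.   48.   61. ]
[-1.5, 5.7, -0.0] -0.087
[-2.3, 10.4, -0.0] -0.157
[-2.8, 15.1, -0.0] -0.227
[-3.0, 18.7, -0.0] -0.279
[-3.0, 21.1, -0.0] -0.314
cur [602.4  21.   48.   79. ]
[-0.3, 1.1, -0.0] -0.017
[-0.7, 2.3, -0.0] -0.035
[-1.0, 3.4, -0.0] -0.052
[-1.2, 4.6, -0.0] -0.07
[-1.5, 5.7, -0.0] -0.087
[-1.7, 6.9, -0.0] -0.105
[-2.0, 8.1, -0.0] -0.122
```

Emit:
send_rows:
  offset:
    - [-1.5,5.7,0]
    - [-2.4,10.5,0]
    - [-3,15,0]
    - [-3,19,0]
    - [-3,21,0]
  roll: [-0.09,-0.16,-0.23,-0.28,-0.31]

```text
clock: 3.63
position: [0.6038, 0.022, 0.0489]
ee_rot: [0.094, 0.996, -0.0, 0.002]
ft_force: [2.7, -4.3, 3.0]
grip_width: 0.001
```

```bash
python3 st.py
```

```text
cur [603.8  22.   48.9  79.3]
top attempt to get argmax of an empty sequence
scene [282.17948718 260.46153846] 39 [644.12580469  31.20144418  65.        ] angle -12.094848141145798
cur [603.3  22.4  48.6  79.2]
[np.float64(589.554088559134), np.float64(3.9949805412001744), 48, 61]
```

Emit:
send_rows:
  offset:
    - [-0.3,1.2,0]
    - [-0.7,2.4,0]
    - [-1,3.6,0]
    - [-1.2,4.8,0]
    - [-1.5,6,0]
  roll: [-0.018,-0.035,-0.053,-0.07,-0.087]

```text
clock: 4.15
position: [0.6046, 0.0287, 0.0472]
ee_rot: [0.048, 0.999, 0.0, -0.0]
ft_force: [1.4, -2.6, 1.8]
grip_width: -0.0
```

Emit:
send_rows:
  offset:
    - [0,0,0]
    - [0,-10,0]
    - [0,-25,0]
    - [0,-30,-20]
    - [0,-30,-60]
  roll: [0,0,0,0,0]

```text
clock: 4.57
position: [0.5977, -0.0032, 0.103]
ee_rot: [0.05, 0.999, -0.001, -0.005]
ft_force: [0.7, -0.3, 0.7]
grip_width: -0.002
```

Emit:
send_rows:
  offset:
    - [0,-40,-20]
    - [0,-80,-20]
    - [0,-120,-20]
    - [0,-160,-20]
    - [0,-200,-20]
  roll: [0.1,0.2,0.3,0.4,0.5]

```text
clock: 4.98
position: [0.5813, -0.2017, 0.1272]
ee_rot: [0.297, 0.955, 0.001, -0.0]
ft_force: [0.6, -0.5, -0.1]
grip_width: -0.002
```

```bash
python3 st.py
python3 - <<'E'
from h import *
from workcell import eyes
for n,b in(("top",(165,140,190,170)),("scene",(262,265,292,300))):
    p=cv2.imread(f"pics/{n}_last.png");a,s=blob(p,*YEL,b);print(a,s[4],plane(eyes.camera_params(n),*a,.041))
t=cv2.imread("pics/top_last.png")[130:290,120:320];cv2.imwrite("pics/crop2.png",cv2.resize(t,None,fx=3.5,fy=3.5,interpolation=cv2.INTER_CUBIC))
E
```

```text
cur [ 581.3 -201.7  127.2   55.5]
top [175.19354839 163.51612903] 31 [646.60510216  40.81436889  64.        ] angle -6.669813520556392
scene [285.23684211 264.55263158] 38 [647.44432626  42.34074586  65.        ] angle -5.7941912140213505
cur [ 579.3 -208.7  127.3   55. ]
[np.float64(589.554088559134), np.float64(3.9949805412001744), 48, 61]
[177.48314607 155.25842697] 89 [0.67552643 0.03917204 0.041     ]
[275.55932203 281.3559322 ] 177 [0.67462657 0.04410579 0.041     ]
```

View pics/crop2.png

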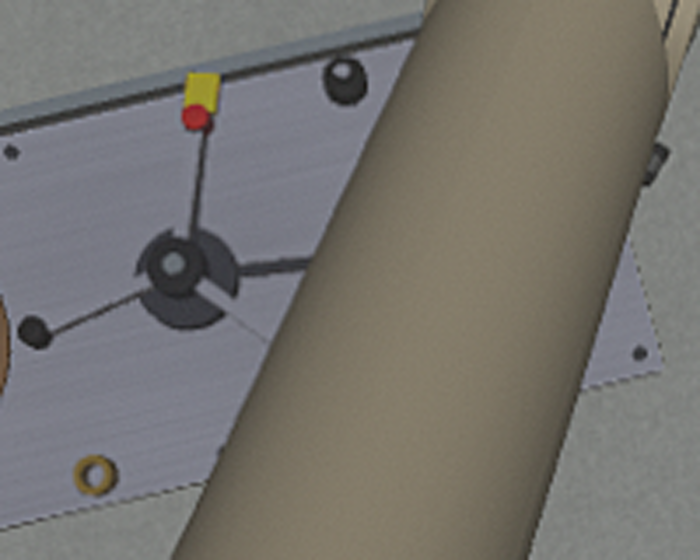

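Red is within about 1–2° of the marker in both views, and the marker has not moved (the scene centroid is unchanged). Next is the lever.

Run:
```python
from h import *
P=(553,-116.5)
s=arc(-110,45,75,P); print(s)
rows([[*s[:2],127,s[3]],s])
```

```text
[np.float64(485.062321315209), np.float64(-171.58604010928804), 48, -20]
cur [ 579.3 -208.7  127.3   55. ]
[98.4, -23.7, 0.3] 1.308
[98.4, -23.7, 79.3] 1.308
```

Emit:
send_rows:
  offset:
    - [25,-6,0]
    - [50,-12,0]
    - [75,-18,0]
    - [98,-24,0]
    - [98,-24,0]
  roll: [0.12,0.24,0.36,0.48,0.6]

```text
clock: 5.5
position: [0.4836, -0.1634, 0.1264]
ee_rot: [0.566, 0.824, 0.0, -0.002]
ft_force: [0.1, -0.0, -0.4]
grip_width: 0.001
```

Emit:
send_rows:
  offset:
    - [0,0,0]
    - [0,0,0]
    - [0,0,0]
    - [0,0,0]
    - [0,0,0]
  roll: [0.12,0.24,0.36,0.48,0.6]

```text
clock: 5.92
position: [0.4872, -0.1644, 0.1269]
ee_rot: [0.784, 0.62, 0.0, -0.001]
ft_force: [-0.4, -0.5, 0.5]
grip_width: -0.001
```

Emit:
send_rows:
  offset:
    - [0,0,0]
    - [0,0,0]
    - [0,0,0]
    - [0,0,0]
    - [0,0,0]
  roll: [0.1,0.1,0.1,0.1,0.1]

```text
clock: 6.33
position: [0.4875, -0.1648, 0.1272]
ee_rot: [0.812, 0.584, 0.0, -0.0]
ft_force: [-0.3, -0.2, -0.7]
grip_width: -0.003
```

Run:
```python
from h import *
P=(553,-116.5)
rows([arc(-110,45,75,P)])
```

```text
cur [ 487.5 -164.8  127.2  -18.6]
[-7.2, -0.2, 79.2] 0.025
```

Descend, then settle and recompute.

Emit:
send_rows:
  offset:
    - [-7,0,20]
    - [-7,0,45]
    - [-7,0,65]
    - [-7,0,77]
    - [-7,0,80]
  roll: [0.025,0.025,0.025,0.025,0.025]

```text
clock: 6.75
position: [0.4841, -0.1713, 0.0454]
ee_rot: [0.82, 0.573, -0.001, -0.001]
ft_force: [-0.1, 0.7, -0.4]
grip_width: 0.001
```

Emit:
send_rows:
  offset:
    - [0,2,0]
    - [0,4,0]
    - [0,6,0]
    - [0,8,0]
    - [0,8,0]
  roll: [0,0,0,0,0]

```text
clock: 7.17
position: [0.4939, -0.1746, 0.0481]
ee_rot: [0.82, 0.572, 0.001, 0.001]
ft_force: [-0.1, -0.3, -0.6]
grip_width: 0.002
```

Run:
```python
from h import *
P=(553,-116.5)
A=lambda *ps:[arc(p,20,75,P) for p in ps]
rows([arc(-110,31,75,P),arc(-110,26,75,P),*A(-110,-105,-100)])
rows(A(-95,-90,-85,-80,-75),A(-100)[0])
```

```text
cur [ 493.9 -174.6   48.1  -20.2]
[-0.2, 4.7, 0.1] -0.003
[-0.2, 9.7, 0.1] -0.003
[-0.2, 15.7, 0.1] -0.003
[-1.6, 22.3, 0.1] -0.09
[-2.5, 29.0, 0.1] -0.177
cur [ 520.3 -186.9   48.   -10. ]
[-1.5, 6.6, -0.0] -0.087
[-2.3, 13.3, -0.0] -0.175
[-2.6, 20.1, -0.0] -0.262
[-2.3, 26.9, -0.0] -0.349
[-1.4, 33.6, -0.0] -0.436
```

Emit:
send_rows:
  offset:
    - [0,5,0]
    - [0,10,0]
    - [0,15.5,0]
    - [-1.5,22.3,0]
    - [-2.5,29,0]
  roll: [0,0,0,-0.09,-0.175]

```text
clock: 7.58
position: [0.5196, -0.1865, 0.0471]
ee_rot: [0.765, 0.643, -0.0, -0.001]
ft_force: [-2.5, 2.2, 1.3]
grip_width: 0.003
```

Emit:
send_rows:
  offset:
    - [-1.5,6.6,0]
    - [-2.3,13.3,0]
    - [-2.6,20,0]
    - [-2.3,27,0]
    - [-1.4,33.6,0]
  roll: [-0.087,-0.175,-0.26,-0.35,-0.436]

```text
clock: 8.0
position: [0.5522, -0.1941, 0.0469]
ee_rot: [0.608, 0.794, -0.0, -0.001]
ft_force: [-3.0, 1.0, 1.6]
grip_width: 0.001
```

Emit:
send_rows:
  offset:
    - [-1.5,6.6,0]
    - [-2.3,13.3,0]
    - [-2.6,20,0]
    - [-2.3,27,0]
    - [-1.4,33.6,0]
  roll: [-0.087,-0.175,-0.26,-0.35,-0.436]

```text
clock: 8.42
position: [0.585, -0.1874, 0.0469]
ee_rot: [0.422, 0.906, -0.0, -0.0]
ft_force: [-2.3, -1.4, 0.6]
grip_width: -0.001
```

```bash
cat > st2.py <<'E'
from h import *
from workcell import eyes
rows([])
for n,b in(("top",(225,140,305,235)),("scene",(190,170,270,260))):
    p,_=eyes.camera(n); c=eyes.camera_params(n); cv2.imwrite(f"pics/{n}_last.png",p)
    try:
        a,s=blob(p,*BLU,b); X=plane(c,*a,.056)*1000; d=X[:2]-[553,-116.5]; print(n,a,s[4],X,np.hypot(*d),np.degrees(np.arctan2(d[1],d[0])))
    except Exception as e: print(n,e)
E
python3 st2.py; python3 -c "
from h import *
P=(553,-116.5); A=lambda *ps:[arc(p,20,75,P) for p in ps]
print(A(-50)); rows(A(-46,-42,-38,-34,-30),A(-50)[0]); rows(A(-28,-26,-24,-22,-20,-18),A(-30)[0])"
```

```text
cur [ 585.  -187.4   46.9   40. ]
top attempt to get argmax of an empty sequence
scene [219.31764706 204.63529412] 85 [ 617.90963795 -189.16868543   56.        ] 97.43715380203389 -48.22790849719903
[[np.float64(585.888181864111), np.float64(-186.80908542765414), 48, 40]]
cur [ 585.9 -186.8   48.    40. ]
[-1.2, 5.3, -0.0] -0.07
[-2.1, 10.6, -0.0] -0.14
[-2.5, 16.0, -0.0] -0.209
[-2.6, 21.4, -0.0] -0.279
[-2.3, 26.9, -0.0] -0.349
cur [ 608.  -171.3   48.    60. ]
[-0.7, 2.6, -0.0] -0.035
[-1.2, 5.3, -0.0] -0.07
[-1.7, 7.9, -0.0] -0.105
[-2.1, 10.6, -0.0] -0.14
[-2.3, 13.3, -0.0] -0.175
[-2.5, 16.0, -0.0] -0.209
```

Emit:
send_rows:
  offset:
    - [-1.2,5.3,0]
    - [-2.1,10.6,0]
    - [-2.5,16,0]
    - [-2.6,21.4,0]
    - [-2.3,26.9,0]
  roll: [-0.07,-0.14,-0.21,-0.28,-0.35]

```text
clock: 8.93
position: [0.607, -0.1725, 0.0471]
ee_rot: [0.26, 0.965, -0.001, 0.0]
ft_force: [0.2, -2.1, -1.2]
grip_width: 0.002
```

Emit:
send_rows:
  offset:
    - [-0.7,2.6,0]
    - [-1.2,5.3,0]
    - [-1.5,6.8,0]
    - [-1.7,8,0]
    - [-1.7,8,0]
  roll: [-0.035,-0.07,-0.09,-0.105,-0.105]

```text
clock: 9.35
position: [0.6126, -0.1655, 0.0472]
ee_rot: [0.209, 0.978, -0.0, 0.0]
ft_force: [-0.0, -1.5, -0.3]
grip_width: 0.0
```

```bash
python3 st2.py
```

```text
cur [ 612.6 -165.5   47.2   65.8]
top attempt to get argmax of an empty sequence
scene [219.75257732 217.20618557] 97 [ 644.20877658 -155.59044614   56.        ] 99.23257481388954 -23.199105541924574
```

Emit:
send_rows:
  offset:
    - [-0.2,1,0]
    - [-0.3,2,0]
    - [-0.4,3,0]
    - [-0.5,4,0]
    - [-0.5,4,0]
  roll: [0,0,0,0,0]

```text
clock: 9.87
position: [0.6137, -0.1634, 0.0472]
ee_rot: [0.21, 0.978, -0.001, -0.001]
ft_force: [-3.0, -6.2, 0.7]
grip_width: 0.001
```

Emit:
send_rows:
  offset:
    - [0,1,0]
    - [0,2,0]
    - [0,3,0]
    - [0,4,0]
    - [0,4,0]
  roll: [0,0,0,0,0]

```text
clock: 10.28
position: [0.6139, -0.163, 0.0472]
ee_rot: [0.211, 0.977, -0.003, -0.001]
ft_force: [-8.5, -13.8, 2.4]
grip_width: 0.003
```

```bash
python3 st2.py
```

```text
cur [ 613.9 -163.    47.2   65.6]
top attempt to get argmax of an empty sequence
scene [219.98969072 217.97938144] 97 [ 645.44027974 -153.28513258   56.        ] 99.49045832830596 -21.69929231785412
```

The finger stopped advancing and the force rose to 16 N, so the lever is on its stop. Next I retract and check.

Emit:
send_rows:
  offset:
    - [0,-10,0]
    - [0,-25,0]
    - [0,-35,-15]
    - [0,-35,-50]
    - [0,-35,-90]
  roll: [0,0,0,0,0]

```text
clock: 10.8
position: [0.5998, -0.1906, 0.1361]
ee_rot: [0.21, 0.978, 0.0, -0.002]
ft_force: [0.7, -0.0, 0.5]
grip_width: 0.001
```

Emit:
send_rows:
  offset:
    - [0,-35,-15]
    - [0,-70,-30]
    - [0,-105,-45]
    - [0,-140,-60]
    - [0,-175,-75]
  roll: [0,0,0,0,0]

```text
clock: 11.22
position: [0.5294, -0.351, 0.2132]
ee_rot: [0.209, 0.978, 0.0, 0.0]
ft_force: [0.2, 0.6, -0.3]
grip_width: 0.002
```

Emit:
send_rows:
  offset:
    - [0,-20,0]
    - [0,-30,0]
    - [0,-30,0]
    - [0,-30,0]
    - [0,-30,0]
  roll: [0,0,0,0,0]

```text
clock: 11.63
position: [0.5194, -0.3747, 0.2114]
ee_rot: [0.207, 0.978, 0.001, -0.0]
ft_force: [-0.4, -0.3, 0.1]
grip_width: -0.003
```

```bash
python3 st2.py; python3 st.py
python3 - <<'E'
from h import *
from workcell import eyes
for n,b in(("top",(165,140,190,170)),("scene",(262,265,292,300))):
    p=cv2.imread(f"pics/{n}_last.png");a,s=blob(p,*YEL,b);print(n,a,s[4])
    o=np.load(f"pics/{n}0.npz")["p"]; 
t=cv2.imread("pics/top_last.png");s=cv2.imread("pics/scene_last.png")
f=lambda i,x0,y0,x1,y1:cv2.resize(i[y0:y1,x0:x1],(400,300),interpolation=cv2.INTER_CUBIC)
cv2.imwrite("pics/fin.png",np.hstack([f(t,120,130,320,280),f(s,160,160,400,340)]))
E
```

```text
cur [ 519.4 -374.7  211.4   66.1]
top [257.28571429 160.0952381 ] 63 [ 644.6353267  -157.35007518   56.        ] 100.32826989829641 -24.026815468461784
scene [219.98969072 217.97938144] 97 [ 645.44027974 -153.28513258   56.        ] 99.49045832830596 -21.69929231785412
cur [ 519.4 -375.   211.7   66.1]
top [174.82758621 163.72413793] 29 [646.13973801  41.71147895  64.        ] angle -6.210250559820267
scene [285.52777778 264.05555556] 36 [646.15651051  41.86937161  65.        ] angle -6.123069956121981
cur [ 519.  -375.8  212.    66. ]
[np.float64(589.554088559134), np.float64(3.9949805412001744), 48, 61]
top [177.43181818 155.30681818] 88
scene [275.64673913 281.47282609] 184
```

View pics/fin.png

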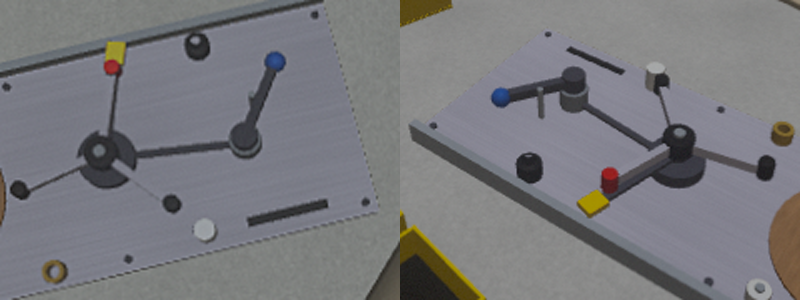

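The final views show the red knob in line with the marker, the lever against its pin and the loose things in place. The arm is clear, so I'm handing in.

```bash
python3 -c "
from workcell import manip
print(manip.hand_in())"
```

```text
the job is handed in; nothing more can be done
None
```

I turned the wheel about 85° counter-clockwise with the shut fingertip on the red spoke. I then pushed the lock lever round onto its stop pin, backed the arm clear and handed the job in at about 12 s.

- **Wheel:** in the last check both cameras put the red knob at about -6.1° and the marker at -4° to -6°. That is roughly 0–4 mm off line, against the 12 mm allowed. The two cameras disagree by about 2° on where the marker is.
- **Lever:** the fingertip stopped advancing and the force rose to 16 N. The lever then stood at -22° to -24°, where I expected about -24° from the pin's position.
- **Marker:** its position in the scene picture shifted by 0.1 pixel over the run, so it did not move.
- **Loose things:** the roller, thumb knob and bushing look untouched in the last picture. The bin and the driver I did not measure again, but the arm stayed well away from them.

No check failed. Hand-in gives no verdict, so the result itself is unconfirmed.

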